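# Turn the hob down along its curved touch bar

### The job

Turn the hob under the saucepan down: with the closed fingertips, lightly press the white curved touch bar on the black dot nearest the red mark, then slide along the curve over every dot to the one nearest the blue mark, keeping the bar slightly pressed all the way without lifting off and never pushing it down to its stop. Finish there, with the fingertips still resting on that last dot and holding the bar lightly pressed. Grasp nothing, and leave the saucepan, cup and scoop where they stand.

Things in the scene. Friction and masses are not known exactly. Their poses are not given: they have to be found in the camera images.
- hob: Portable induction hob with a black glass top, fixed to the counter, 330 x 320 mm, its glass 60 mm above the counter. Origin on the counter under the centre of the round cooking zone; +x to the hob's back, +y to its left seen from the robot. It reaches from x -185 to +145 mm and y -160 to +160 mm. Turned by up to 0.3 rad either way.
- bar (a joint): How far the white curved touch bar (flat top 24 mm wide, 14 mm above the glass) is pressed straight down, m: 0 up, 0.010 at its stop. A rigid piece on a spring, it sinks level as a whole wherever pressed and rises when let go. It starts to move at about 1 N and needs 0.7 N more per mm, about 8 N at the stop; 3 to 5 mm is a good light press.
- dot1 (a point): Black dot, 12 mm across, on the top face of the touch bar: number 1 of 5, counted from the hob's left (+y) end to its right. Left-most dot, +36 degrees (+ is left) from the hob's -x direction on the bar's arc, 150 mm in radius about the hob's origin; dots are 47 mm apart. Point at the dot's centre, 74 mm above the counter when the bar is up; it sinks with the bar.
- dot2 (a point): Black dot, 12 mm across, on the top face of the touch bar: number 2 of 5, counted from the hob's left (+y) end to its right. Second, +18 degrees (+ is left) from the hob's -x direction on the bar's arc, 150 mm in radius about the hob's origin; dots are 47 mm apart. Point at the dot's centre, 74 mm above the counter when the bar is up; it sinks with the bar.
- dot3 (a point): Black dot, 12 mm across, on the top face of the touch bar: number 3 of 5, counted from the hob's left (+y) end to its right. Middle dot, +0 degrees (+ is left) from the hob's -x direction on the bar's arc, 150 mm in radius about the hob's origin; dots are 47 mm apart. Point at the dot's centre, 74 mm above the counter when the bar is up; it sinks with the bar. The bar ends at +42 and -42 degrees.
- dot4 (a point): Black dot, 12 mm across, on the top face of the touch bar: number 4 of 5, counted from the hob's left (+y) end to its right. Fourth, -18 degrees (+ is left) from the hob's -x direction on the bar's arc, 150 mm in radius about the hob's origin; dots are 47 mm apart. Point at the dot's centre, 74 mm above the counter when the bar is up; it sinks with the bar.
- dot5 (a point): Black dot, 12 mm across, on the top face of the touch bar: number 5 of 5, counted from the hob's left (+y) end to its right. Right-most dot, -36 degrees (+ is left) from the hob's -x direction on the bar's arc, 150 mm in radius about the hob's origin; dots are 47 mm apart. Point at the dot's centre, 74 mm above the counter when the bar is up; it sinks with the bar.
- red_mark: Red disc, 18 mm across and 3 mm thick, fixed on the glass beyond one end of the touch bar, 39 mm from the last dot there: the full-power end. It may be at the left or the right end. Origin at the centre of its underside.
- blue_mark: Blue disc like the red one, at the other end of the touch bar: the keep-warm end. Origin at the centre of its underside.
- saucepan: Steel saucepan with an aluminium lid on, 166 mm across, 104 mm high with the lid's black knob, standing loose on the cooking zone (top of the knob 164 mm above the counter, rim of the lid 130 mm). A black handle reaches 208 mm from its axis along its +x. Origin at the centre of its underside.
- cup: Clear glass cup, 72 mm across, 100 mm high, loose on the counter left of the hob. Origin at the centre of its underside.
- scoop: Red plastic scoop lying on the counter right of the hob, 158 mm long, 50 mm wide, 32 mm high, bowl to its +x. Origin near its middle, at counter level.
Mind the look-alikes: they are no part of the job. Of the things shaped like the cup, the clear one is meant.

How it is judged (in metres and radians):
On the way, in this order (a step that is already met when the one before it is completed fails the run):
1. the fingertips press the bar lightly on the dot beside the red mark (1 to 9 mm down, within 15 mm of the dot's centre) (value of joint bar between 0.001 and 0.009 m and contact force between the fingers and hob above 0.3 N and ((y of red_mark in the frame of hob above 0 m and horizontal distance between the grasp point and dot1 below 0.015 m) or (y of red_mark in the frame of hob below 0 m and horizontal distance between the grasp point and dot5 below 0.015 m))), for 0.05 s.
2. the fingertips press the bar lightly on the second dot (1 to 9 mm down, within 15 mm of the dot's centre) (value of joint bar between 0.001 and 0.009 m and contact force between the fingers and hob above 0.3 N and ((y of red_mark in the frame of hob above 0 m and horizontal distance between the grasp point and dot2 below 0.015 m) or (y of red_mark in the frame of hob below 0 m and horizontal distance between the grasp point and dot4 below 0.015 m))), for 0.05 s.
3. the fingertips press the bar lightly on the middle dot (1 to 9 mm down, within 15 mm of the dot's centre) (value of joint bar between 0.001 and 0.009 m and contact force between the fingers and hob above 0.3 N and horizontal distance between the grasp point and dot3 below 0.015 m), for 0.05 s.
4. the fingertips press the bar lightly on the fourth dot (1 to 9 mm down, within 15 mm of the dot's centre) (value of joint bar between 0.001 and 0.009 m and contact force between the fingers and hob above 0.3 N and ((y of red_mark in the frame of hob above 0 m and horizontal distance between the grasp point and dot4 below 0.015 m) or (y of red_mark in the frame of hob below 0 m and horizontal distance between the grasp point and dot2 below 0.015 m))), for 0.05 s.
5. the fingertips press the bar lightly on the dot beside the blue mark (1 to 9 mm down, within 15 mm of the dot's centre) (value of joint bar between 0.001 and 0.009 m and contact force between the fingers and hob above 0.3 N and ((y of red_mark in the frame of hob above 0 m and horizontal distance between the grasp point and dot5 below 0.015 m) or (y of red_mark in the frame of hob below 0 m and horizontal distance between the grasp point and dot1 below 0.015 m))), for 0.05 s.
At the end, for the whole second after the job is handed in: The fingertips rest on the dot beside the blue mark (TCP within 15 mm of its centre in plan) and keep the bar pressed 1 to 9 mm with at least 0.3 N; saucepan, cup and scoop stand still within 15 mm of where they began (all of step 5 and distance of each of saucepan, cup, scoop from where it was at the start of the episode below 0.015 m and linear speed of each of saucepan, cup, scoop below 0.02 m/s); the arm keeps its last pose, push and grip.
It fails at once if the bar is pushed down to its stop (more than 9 mm) (value of joint bar above 0.009 m).
It fails at once if the fingertips lift off on the way (low over one of the three inner dots with the bar not pressed) (value of joint bar below 0.0005 m and height (world z) of the grasp point below 0.13 m and (horizontal distance between the grasp point and dot2 below 0.022 m or horizontal distance between the grasp point and dot3 below 0.022 m or horizontal distance between the grasp point and dot4 below 0.022 m)).
It fails at once if the robot bears on the hob with more than 25 N (contact force between the arm and hob above 25 N).
It fails at once if the saucepan, cup or scoop is moved more than 15 mm, or lifted (distance of any of saucepan, cup, scoop from where it was at the start of the episode above 0.015 m).
It fails at once if the saucepan, cup or scoop is tipped (angle between any of saucepan, cup, scoop's own z axis and vertical above 0.3 rad).
It also fails if it takes over 42 s, if anything falls off the work surface, if the arm or the gripper's body presses on something with over 40 N, if the wrist force passes 120 N, or if a joint passes its speed limit or range.

### The arm

A 6-joint arm with a two-finger parallel gripper is mounted at the origin on the work surface. World frame = base frame: x ahead of the robot, y to its left, z up, the work surface at z = 0. Lengths are in m, angles in degrees, forces in N, time in s.
With the tool pointing down it reaches from about 0.4 to 0.825 m from the base axis. Payload 7 kg.
Tool frame: the origin (TCP) lies between the finger pads, 19 mm behind the fingertips; this is the grasp point; z points along the fingers, y is the direction in which the jaws open and shut (so a half turn about z gives the same grasp; the last joint's range is limited). The gripper opens to 88 mm and grips with 3 to 60 N. Pads are 19 mm wide; open, the fingers measure 130 mm over their backs; the gripper's body (78 mm by 193 mm) begins 47 mm behind the grasp point.
Start: joints at [-47.435, 20.546, 0.682, 0, -70.136, -16.507], TCP at [0.296, -0.606, 0.245] pointing down, gripper open.
Joint ranges: [-176.03, 176.03], [-82.01, 121.73], [-58.28, 71.71], [-173.87, 95.51], [-174.79, -0.11], [-173.66, 173.66]. Speed limits (degrees/s): [136.94, 136.94, 172.46, 180, 180, 180].

### API

Orientations are given as [roll, pitch, yaw] about the fixed x, y, z axes, in that order (R = Rz(yaw) Ry(pitch) Rx(roll)).
In Python, from plant import r, optics gives the robot as it stands. The module is installed in compiled form; this text tells all that it offers.
- The arm moves only by the tool step_arm, never from a script. Its argument "increments" is a list of rows, each an object of numbers: "tx", "ty", "tz": the shift along the world's x, y, z in mm; "ax", "ay", "az": the turn, a rotation vector about the world's x, y, z in degrees; "claw": the gripper command: -1 is shut, 1 is fully open, values between are in proportion. In form: [{"tx": .., "ty": .., "tz": .., "ax": .., "ay": .., "az": .., "claw": ..}, ...]. A call has 1 to 12 rows; each row shifts and turns the commanded pose from where the row before left it; what a row does not reach is not made up. A row lasts 1/10 s, in which the tool goes at most 50 mm and 8.59 degrees, less where a joint would pass 70% of its speed; a pose out of reach is approached as far as the arm can. A call with a gripper value outside its range is refused whole. The fingers move at their own pace and stop on an object; "newtons" is the grip in N (left out, the last holds). Time passes only in rows, so rows that do not move let the fingers close. It gives the time, the measured TCP pose, the force and the opening at its end, in the units of the state.
- r.get_state(): the state, without advancing time (a new reading comes with each control period).
- optics.capture(name): name is "scene" or "top" or "wrist"; returns a dict with "image" (420x560x3 uint8, blue, green, red), "depth" (420x560 float32, m along the optical axis (not along the pixel's ray), 0 where there is no reading), "fx", "fy", "cx", "cy" (pixels), "R" (3x3) and "t" (3): a world point X has camera coordinates R X + t. Camera axes: x right, y down, z forward; pixel columns grow to the right and rows downward; lengths in m; the calibration is good to about 2 mm. A picture is of the moment at which its call begins.
- r.close_job(): hands the job in, once; it reports no verdict.
The state is a dict: "time_s": time; "joints": joint angles; "qd": joint speeds; "joint_torque": joint torques, N m; "tcp_pos": TCP position; "eef_rot": TCP orientation; "contact_force": force on the tool from outside, world axes, zero at the start; "moment": the same for the moment, N m; "gripper_width": finger opening in m.
Only numpy, scipy, OpenCV 4.12 (cv2) and the standard library are available. Lean on these libraries where they do the work, as an engineer would, in place of code of your own. Each camera call takes 0.05 s, during which the arm holds its last target. There are 200 camera calls.

## Working session

There is one attempt and no reset: what is moved stays moved. The work goes in short steps, Python scripts to look and compute and a tool call to move; the robot and the scene stay as the last step left them, time stands still between calls to the robot, and variables do not carry over. Pictures are saved under pics/ and viewed, about 8 in all and at most 12, crops included, and the job is handed in when it is done.

Besides the shell and the picture viewer there is one more tool, called after "Emit:" by a JSON object that holds its "method" and its "body". step_arm: Moves the arm, as the interface text tells. Its arguments: {"type":"object","properties":{"increments":{"type":"array","items":{"type":"object","properties":{"tx":{"type":"number"},"ty":{"type":"number"},"tz":{"type":"number"},"ax":{"type":"number"},"ay":{"type":"number"},"az":{"type":"number"},"claw":{"type":"number"}}}},"newtons":{"type":"number"}},"required":["increments"]}

```bash
mkdir -p pics
cat > h.py <<'E'
import numpy as np, cv2
from plant import r, optics
def ray(c,u,v,z):
    d=c["R"].T@np.array([(u-c["cx"])/c["fx"],(v-c["cy"])/c["fy"],1]); o=-c["R"].T@c["t"]
    return o+d*(z-o[2])/d[2]
def proj(c,X):
    p=c["R"]@np.asarray(X)+c["t"]; return p[0]/p[2]*c["fx"]+c["cx"], p[1]/p[2]*c["fy"]+c["cy"]
def blobs(c,mask,z,amin=8):
    n,l,s,ce=cv2.connectedComponentsWithStats(mask.astype(np.uint8))
    for i in range(1,n):
        if s[i,4]>=amin: print(s[i].tolist(),ce[i].round(1),ray(c,*ce[i],z).round(4))
E
python3 - <<'E'
from h import *
for n in("top","scene"):
    c=optics.capture(n); cv2.imwrite(f"pics/{n}1.png",c["image"])
    h=cv2.cvtColor(c["image"],cv2.COLOR_BGR2HSV)
    print(n,(-c["R"].T@c["t"]).round(3),c["R"].round(2).tolist())
    print("red");blobs(c,((h[...,0]<8)|(h[...,0]>172))&(h[...,1]>140)&(h[...,2]>70),.063,20)
    print("blue");blobs(c,(abs(h[...,0].astype(int)-112)<14)&(h[...,1]>120)&(h[...,2]>60),.063,20)
print(r.get_state())
E
```

```text
top [0.502 0.059 0.953] [[0.01, -1.0, -0.0], [-0.99, -0.01, -0.11], [0.11, 0.0, -0.99]]
red
[400, 214, 29, 76, 1171] [413.3 241.5] [ 0.534  -0.2159  0.063 ]
[341, 253, 10, 10, 78] [345.4 257.1] [ 0.501  -0.0767  0.063 ]
blue
[227, 242, 10, 10, 79] [231.6 246.2] [0.5213 0.1558 0.063 ]
scene [1.115 0.045 0.904] [[0.03, 1.0, 0.0], [0.86, -0.02, -0.52], [-0.52, 0.02, -0.86]]
red
[157, 163, 28, 54, 762] [171.3 195.6] [ 0.5667 -0.2179  0.063 ]
[223, 171, 7, 6, 36] [226.  173.4] [ 0.4995 -0.0791  0.063 ]
blue
[537, 94, 23, 25, 424] [550.1 106.9] [0.2793 0.8919 0.063 ]
[309, 175, 8, 6, 37] [312.6 177.6] [0.5201 0.1529 0.063 ]
{'time_s': 0.1, 'joints': array([-4.74362212e+01,  2.05876523e+01,  6.38937716e-01, -1.79608407e-02,
       -7.01372906e+01, -1.65060058e+01]), 'qd': array([-0.00472154, -0.01803347,  0.08846604,  0.10782799, -0.04741824,
        0.00356022]), 'joint_torque': array([-1.60262207e-03, -5.84164059e+01,  2.93752509e+01,  7.01556399e+00,
        1.01589775e-02, -3.98751990e-05]), 'tcp_pos': array([ 0.29629461, -0.60602611,  0.24451139]), 'eef_rot': array([ 1.79912741e+02, -8.24828932e-03, -1.53948336e+02]), 'contact_force': array([-0.06911022, -0.63008224,  0.08687924]), 'moment': array([-0.00077342, -0.02465177, -0.0443022 ]), 'gripper_width': 0.08769938765678076}
```

View pics/top1.png

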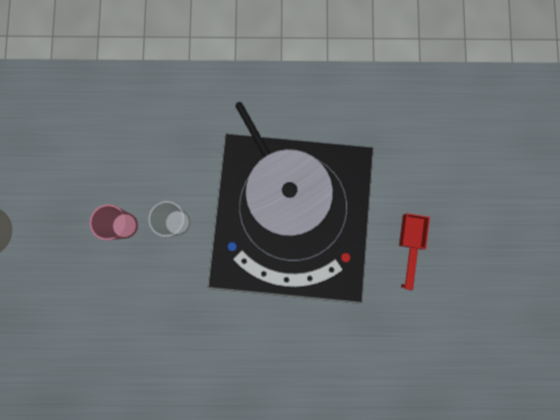

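View pics/scene1.png

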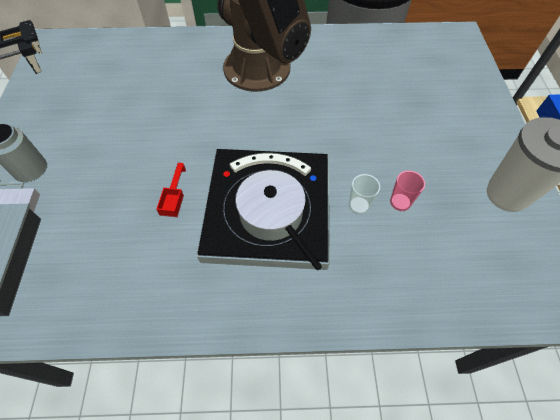

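Top view: the red mark is at (345,257), the hob's right end, and blue is at (232,246), its left end. So the slide runs dot5 to dot1. The white bar and its five dots are at (244..332, 261..280), and the handle points away from the robot. In the scene view the cup and scoop are clear of the bar. Next I fit the hob pose from the dots and marks.

```bash
cat >> h.py <<'E'
A=np.radians([36,18,0,-18,-36])
MD=np.c_[-.15*np.cos(A),.15*np.sin(A)]
B=np.radians([51,-51]); MM=np.c_[-.15*np.cos(B),.15*np.sin(B)]
def fit(M,W):
    m,w=M.mean(0),W.mean(0); H=(M-m).T@(W-w)
    th=np.arctan2(H[0,1]-H[1,0],H[0,0]+H[1,1]); R=np.array([[np.cos(th),-np.sin(th)],[np.sin(th),np.cos(th)]])
    t=w-R@m; return t,np.degrees(th),np.linalg.norm(M@R.T+t-W,axis=1)*1e3, MD@R.T+t
def dots(c):
    g=cv2.cvtColor(c["image"],cv2.COLOR_BGR2GRAY)
    n,l,s,ce=cv2.connectedComponentsWithStats((g>170).astype(np.uint8))
    out=[]
    for i in range(1,n):
        cs,_=cv2.findContours((l==i).astype(np.uint8),cv2.RETR_CCOMP,cv2.CHAIN_APPROX_NONE),0
        hs=[k for k,hh in zip(cs[0],cs[1][0]) if hh[3]>=0 and len(k)>5]
        if len(hs)==5: out=[np.mean(k[:,0],0) for k in hs]
    return out
E
python3 - <<'E'
from h import *
mk={"top":[(231.6,246.2),(345.4,257.1)],"scene":[(312.6,177.6),(226,173.4)]}
for n in("top","scene"):
    c=optics.capture(n); d=dots(c); P=[]
    if d:
        P=np.array([ray(c,*p,.074)[:2] for p in d]); P=P[np.argsort(-P[:,1])]
        print(n,"dots",*fit(MD,P))
        M=np.vstack([MD,MM]); W=np.vstack([P,[ray(c,*p,.063)[:2] for p in mk[n]]])
    else: print("nodots"); M=MM; W=np.array([ray(c,*p,.063)[:2] for p in mk[n]])
    print(n,"all",*fit(M,W))
c=optics.capture("top"); print("knob",ray(c,289.5,190,.164),"lid",ray(c,289.5,192.5,.13))
E
```

```text
top dots [0.60529353 0.0311776 ] -5.129477545292322 [0.1779754  0.03886234 0.16502483 0.21510148 0.22566958] [[ 0.49230977  0.12984203]
 [ 0.4673506   0.09009914]
 [ 0.45589425  0.04458861]
 [ 0.45906214 -0.00223469]
 [ 0.47654418 -0.04578736]]
top all [0.60527686 0.03135998] -5.043537374354973 [0.09656322 0.13335722 0.21956567 0.19880337 0.31156574 0.26227513
 0.24352073] [[ 0.49214523  0.12985483]
 [ 0.46724571  0.09007455]
 [ 0.45585763  0.04454689]
 [ 0.45909575 -0.00227161]
 [ 0.4766431  -0.04579801]]
scene dots [0.60295911 0.02900265] -5.064557895723129 [0.2962471  0.3157355  0.05944952 0.64820459 0.34121249] [[ 0.48986362  0.12753899]
 [ 0.4649495   0.08776786]
 [ 0.45354473  0.04224437]
 [ 0.45676567 -0.00457531]
 [ 0.47429704 -0.04810814]]
scene all [0.60323805 0.02886326] -5.079971087423048 [0.28072652 0.62742922 0.31984048 0.51778499 0.5808472  0.73990536
 0.77655225] [[ 0.49016907  0.12743002]
 [ 0.46524426  0.08766559]
 [ 0.45382723  0.04214517]
 [ 0.45703558 -0.00467537]
 [ 0.47455524 -0.04821292]]
knob [0.6230054  0.04036967 0.164     ] lid [0.62336835 0.03955203 0.13      ]
```

The views agree to about 2.5 mm, within the calibration error. Hob centre is about (0.604, 0.030), turned -5.1°. Dot5 is about (0.4755, -0.047) and dot1 about (0.491, 0.129). Moving above dot5 with the jaws shut and along the tangent.

Emit:
{"method": "step_arm", "body": {"increments": [{"tx":14.9,"ty":46.6,"az":0.4,"claw":-1},{"tx":14.9,"ty":46.6,"az":0.4,"claw":-1},{"tx":14.9,"ty":46.6,"az":0.4,"claw":-1},{"tx":14.9,"ty":46.6,"az":0.4,"claw":-1},{"tx":14.9,"ty":46.6,"az":0.4,"claw":-1},{"tx":14.9,"ty":46.6,"az":0.4,"claw":-1},{"tx":14.9,"ty":46.6,"az":0.4,"claw":-1},{"tx":14.9,"ty":46.6,"az":0.4,"claw":-1},{"tx":14.9,"ty":46.6,"az":0.4,"claw":-1},{"tx":14.9,"ty":46.6,"az":0.4,"claw":-1},{"tx":14.9,"ty":46.6,"az":0.4,"claw":-1},{"tx":14.9,"ty":46.6,"az":0.4,"claw":-1}], "newtons": 10}}

```text
$.increments[0]: bad value
```

Emit:
{"method": "step_arm", "body": {"increments": [{"claw":-1},{"claw":-1},{"claw":-1}]}}

```text
$.increments[0]: bad value
```

Emit:
{"method": "step_arm", "body": {"increments": [{"tx":0,"ty":0,"tz":0,"ax":0,"ay":0,"az":0,"claw":-1}], "newtons": 10}}

```text
time_s: 0.35
tcp_pos: [0.2964, -0.6063, 0.2451]
eef_rot: [180.0, -0.0, -153.9]
contact_force: [0.3, 0.8, 0.9]
gripper_width: 0.0836
```

All seven keys are needed in every row.

Emit:
{"method": "step_arm", "body": {"increments": [{"tx":14.9,"ty":46.6,"tz":0,"ax":0,"ay":0,"az":0.4,"claw":-1},{"tx":14.9,"ty":46.6,"tz":0,"ax":0,"ay":0,"az":0.4,"claw":-1},{"tx":14.9,"ty":46.6,"tz":0,"ax":0,"ay":0,"az":0.4,"claw":-1},{"tx":14.9,"ty":46.6,"tz":0,"ax":0,"ay":0,"az":0.4,"claw":-1},{"tx":14.9,"ty":46.6,"tz":0,"ax":0,"ay":0,"az":0.4,"claw":-1},{"tx":14.9,"ty":46.6,"tz":0,"ax":0,"ay":0,"az":0.4,"claw":-1},{"tx":14.9,"ty":46.6,"tz":0,"ax":0,"ay":0,"az":0.4,"claw":-1},{"tx":14.9,"ty":46.6,"tz":0,"ax":0,"ay":0,"az":0.4,"claw":-1},{"tx":14.9,"ty":46.6,"tz":0,"ax":0,"ay":0,"az":0.4,"claw":-1},{"tx":14.9,"ty":46.6,"tz":0,"ax":0,"ay":0,"az":0.4,"claw":-1},{"tx":14.9,"ty":46.6,"tz":0,"ax":0,"ay":0,"az":0.4,"claw":-1},{"tx":14.9,"ty":46.6,"tz":0,"ax":0,"ay":0,"az":0.4,"claw":-1}]}}

```text
time_s: 1.55
tcp_pos: [0.4755, -0.0451, 0.2459]
eef_rot: [-180.0, 0.1, -149.1]
contact_force: [1.2, -1.2, 1.0]
gripper_width: 0.0005
```

Emit:
{"method": "step_arm", "body": {"increments": [{"tx":0,"ty":0,"tz":0,"ax":0,"ay":0,"az":0,"claw":-1},{"tx":0,"ty":0,"tz":0,"ax":0,"ay":0,"az":0,"claw":-1}]}}

```text
time_s: 1.75
tcp_pos: [0.4754, -0.046, 0.2453]
eef_rot: [180.0, -0.0, -149.0]
contact_force: [-0.7, 0.3, -0.1]
gripper_width: 0.0005
```

Run:
```python
from h import *
s=r.get_state(); print(s["time_s"],s["tcp_pos"],s["eef_rot"],s["joints"].round(1),s["contact_force"])
c=optics.capture("wrist"); im=c["image"].copy()
t=np.array([.6042,.0301]); a=np.radians(-5.07); R=np.array([[np.cos(a),-np.sin(a)],[np.sin(a),np.cos(a)]])
for p in MD@R.T+t:
    u,v=proj(c,[*p,.074]); print(u,v); cv2.drawMarker(im,(int(u),int(v)),(0,255,0),0,12,1)
cv2.imwrite("pics/w1.png",im)
d=dots(c); print(d)
if d:
    P=np.array([ray(c,*p,.074)[:2] for p in d]); P=P[np.argsort(-P[:,1])]; print(*fit(MD,P))
```

```text
1.75 [ 0.47538374 -0.04599787  0.24531141] [ 1.79994689e+02 -1.20479275e-02 -1.48975305e+02] [ 18.1   1.6 -23.3  -0.  -65.1 -77.1] [-0.70978405  0.3039401  -0.14617504]
416.31629650210243 294.8935196304732
399.82116346364495 257.3610198167763
368.87705956647176 225.5524891083538
326.2230364935712 204.08083606891475
276.95900060277404 196.42718766752944
[]
```

View pics/w1.png

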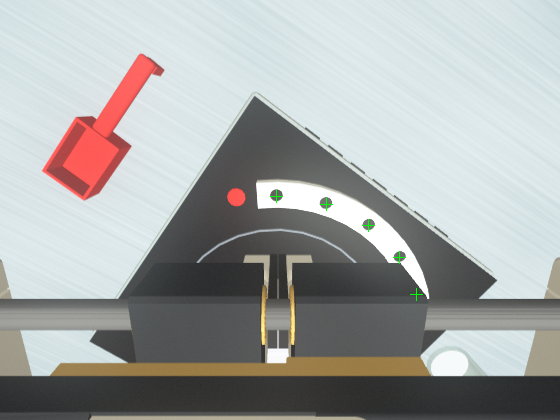

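The wrist view matches: the predicted points (green) sit on the visible dots, e.g. dot5 at (277,196), with the red mark beside it at (236,197). Descending to just above the bar.

Emit:
{"method": "step_arm", "body": {"increments": [{"tx":0,"ty":-1,"tz":-40,"ax":0,"ay":0,"az":0,"claw":-1},{"tx":0,"ty":0,"tz":-40,"ax":0,"ay":0,"az":0,"claw":-1},{"tx":0,"ty":0,"tz":-35,"ax":0,"ay":0,"az":0,"claw":-1},{"tx":0,"ty":0,"tz":-20,"ax":0,"ay":0,"az":0,"claw":-1},{"tx":0,"ty":0,"tz":-10,"ax":0,"ay":0,"az":0,"claw":-1},{"tx":0,"ty":0,"tz":0,"ax":0,"ay":0,"az":0,"claw":-1},{"tx":0,"ty":0,"tz":0,"ax":0,"ay":0,"az":0,"claw":-1},{"tx":0,"ty":0,"tz":0,"ax":0,"ay":0,"az":0,"claw":-1}]}}

```text
time_s: 2.6
tcp_pos: [0.4762, -0.0483, 0.1017]
eef_rot: [-180.0, 0.1, -149.2]
contact_force: [0.8, -0.1, -0.3]
gripper_width: 0.0005
```

Emit:
{"method": "step_arm", "body": {"increments": [{"tx":0,"ty":0,"tz":-2,"ax":0,"ay":0,"az":0,"claw":-1},{"tx":0,"ty":0,"tz":-2,"ax":0,"ay":0,"az":0,"claw":-1},{"tx":0,"ty":0,"tz":-2,"ax":0,"ay":0,"az":0,"claw":-1},{"tx":0,"ty":0,"tz":0,"ax":0,"ay":0,"az":0,"claw":-1},{"tx":0,"ty":0,"tz":0,"ax":0,"ay":0,"az":0,"claw":-1}]}}

```text
time_s: 3.1
tcp_pos: [0.4752, -0.0481, 0.0943]
eef_rot: [180.0, -0.0, -149.1]
contact_force: [-0.5, 0.1, -0.7]
gripper_width: 0.0006
```

Emit:
{"method": "step_arm", "body": {"increments": [{"tx":0,"ty":0,"tz":-2,"ax":0,"ay":0,"az":0,"claw":-1},{"tx":0,"ty":0,"tz":-2,"ax":0,"ay":0,"az":0,"claw":-1},{"tx":0,"ty":0,"tz":0,"ax":0,"ay":0,"az":0,"claw":-1},{"tx":0,"ty":0,"tz":0,"ax":0,"ay":0,"az":0,"claw":-1}]}}

```text
time_s: 3.5
tcp_pos: [0.4755, -0.0481, 0.0905]
eef_rot: [-180.0, 0.0, -149.1]
contact_force: [0.1, 0.9, 2.1]
gripper_width: 0.0004
```

```bash
cat > s.py <<'E'
from h import *
L=[]
for i in range(12):
    optics.capture("wrist"); s=r.get_state(); L.append(np.r_[s["tcp_pos"]*1e3,s["contact_force"],s["eef_rot"][2]])
L=np.array(L); print(s["time_s"],L.mean(0).round(2),L.std(0).round(2))
E
python3 s.py
```

```text
4.1 [ 475.5   -48.12   90.48    0.85    0.63    2.48 -149.14] [0.02 0.01 0.02 0.44 0.36 0.61 0.  ]
```

Contact: 2.5 N at z 90.5 mm, so about 2.3 mm down, matching the geometry. I press about 2 mm more and work out the arc increments.

Emit:
{"method": "step_arm", "body": {"increments": [{"tx":0,"ty":0,"tz":-1,"ax":0,"ay":0,"az":0,"claw":-1},{"tx":0,"ty":0,"tz":-1,"ax":0,"ay":0,"az":0,"claw":-1},{"tx":0,"ty":0,"tz":0,"ax":0,"ay":0,"az":0,"claw":-1},{"tx":0,"ty":0,"tz":0,"ax":0,"ay":0,"az":0,"claw":-1}]}}

```text
time_s: 4.5
tcp_pos: [0.4755, -0.0481, 0.0885]
eef_rot: [-180.0, 0.0, -149.1]
contact_force: [0.9, 1.6, 5.1]
gripper_width: 0.0002
```

```bash
python3 s.py
python3 - <<'E'
import numpy as np
f=np.radians(np.arange(-36,37,3)-(-5.07))
p=np.c_[604.2-150*np.cos(f),30.1+150*np.sin(f)]
print(p[::6].round(1).tolist()); print(np.diff(p.round(1),axis=0).round(1).tolist())
E
```

```text
5.1 [ 475.47  -48.13   88.45    1.17    1.09    4.22 -149.14] [0.02 0.01 0.02 0.46 0.57 0.43 0.  ]
[[475.5, -47.0], [458.0, -3.5], [454.8, 43.4], [466.2, 88.9], [491.1, 128.6]]
[[-3.8, 6.8], [-3.5, 7.1], [-3.1, 7.2], [-2.8, 7.3], [-2.3, 7.5], [-2.0, 7.6], [-1.6, 7.7], [-1.1, 7.8], [-0.7, 7.8], [-0.4, 7.9], [0.1, 7.8], [0.5, 7.9], [0.9, 7.8], [1.3, 7.7], [1.7, 7.7], [2.1, 7.5], [2.5, 7.5], [2.9, 7.3], [3.3, 7.1], [3.6, 7.0], [4.0, 6.7], [4.3, 6.6], [4.7, 6.3], [5.0, 6.0]]
```

About 4.5 mm down at 4.2 N. Sliding to dot4 first (6 rows), then checking.

Emit:
{"method": "step_arm", "body": {"increments": [{"tx":-3.8,"ty":7.8,"tz":0,"ax":0,"ay":0,"az":-3,"claw":-1},{"tx":-3.5,"ty":7.1,"tz":0,"ax":0,"ay":0,"az":-3,"claw":-1},{"tx":-3.1,"ty":7.2,"tz":0,"ax":0,"ay":0,"az":-3,"claw":-1},{"tx":-2.8,"ty":7.3,"tz":0,"ax":0,"ay":0,"az":-3,"claw":-1},{"tx":-2.3,"ty":7.5,"tz":0,"ax":0,"ay":0,"az":-3,"claw":-1},{"tx":-2.0,"ty":7.6,"tz":0,"ax":0,"ay":0,"az":-3,"claw":-1},{"tx":0,"ty":0,"tz":0,"ax":0,"ay":0,"az":0,"claw":-1}]}}

```text
time_s: 5.8
tcp_pos: [0.4568, -0.0036, 0.0881]
eef_rot: [-180.0, -0.1, -167.2]
contact_force: [-2.0, 2.1, 4.0]
gripper_width: 0.0008
```

```bash
python3 s.py
```

```text
6.4 [ 457.18   -3.94   88.11   -3.06    1.61    4.33 -167.12] [0.17 0.09 0.05 0.59 0.77 0.47 0.04]
```

Emit:
{"method": "step_arm", "body": {"increments": [{"tx":-1.2,"ty":8.0,"tz":0,"ax":0,"ay":0,"az":-3,"claw":-1},{"tx":-0.8,"ty":7.9,"tz":0,"ax":0,"ay":0,"az":-3,"claw":-1},{"tx":-0.5,"ty":7.8,"tz":0,"ax":0,"ay":0,"az":-3,"claw":-1},{"tx":-0.2,"ty":7.9,"tz":0,"ax":0,"ay":0,"az":-3,"claw":-1},{"tx":0.1,"ty":7.8,"tz":0,"ax":0,"ay":0,"az":-3,"claw":-1},{"tx":0.5,"ty":7.9,"tz":0,"ax":0,"ay":0,"az":-3,"claw":-1},{"tx":0,"ty":0,"tz":0,"ax":0,"ay":0,"az":0,"claw":-1}]}}

```text
time_s: 7.1
tcp_pos: [0.4564, 0.0443, 0.0886]
eef_rot: [180.0, 0.1, 174.9]
contact_force: [-1.1, 2.6, 5.0]
gripper_width: 0.0005
```

```bash
python3 s.py
```

```text
7.7 [4.5638e+02 4.3940e+01 8.8620e+01 3.6000e-01 2.9400e+00 3.9500e+00
 1.7491e+02] [0.03 0.12 0.03 1.15 0.68 0.48 0.04]
```

Dot3 is at (454.8, 43.4) and the TCP is within 2 mm of it, with the bar pressed at about 4 N. On to dot2.

Emit:
{"method": "step_arm", "body": {"increments": [{"tx":0.6,"ty":7.6,"tz":0,"ax":0,"ay":0,"az":-3,"claw":-1},{"tx":1.1,"ty":7.6,"tz":0,"ax":0,"ay":0,"az":-3,"claw":-1},{"tx":1.5,"ty":7.6,"tz":0,"ax":0,"ay":0,"az":-3,"claw":-1},{"tx":1.9,"ty":7.4,"tz":0,"ax":0,"ay":0,"az":-3,"claw":-1},{"tx":2.3,"ty":7.4,"tz":0,"ax":0,"ay":0,"az":-3,"claw":-1},{"tx":2.7,"ty":7.3,"tz":0,"ax":0,"ay":0,"az":-3,"claw":-1},{"tx":0,"ty":0,"tz":0,"ax":0,"ay":0,"az":0,"claw":-1}]}}

```text
time_s: 8.4
tcp_pos: [0.4648, 0.088, 0.0878]
eef_rot: [-179.9, -0.1, 156.8]
contact_force: [-1.9, 0.4, 4.0]
gripper_width: 0.0007
```

```bash
python3 s.py
```

```text
9.0 [ 4.6515e+02  8.8010e+01  8.8130e+01 -3.2200e+00 -1.8000e-01  4.1900e+00
  1.5688e+02] [0.24 0.07 0.13 0.58 0.98 0.3  0.03]
```

Within about 1.5 mm of dot2, still about 4.2 N. Last stretch, to dot1.

Emit:
{"method": "step_arm", "body": {"increments": [{"tx":3.5,"ty":7.4,"tz":0,"ax":0,"ay":0,"az":-3,"claw":-1},{"tx":3.7,"ty":7.1,"tz":0,"ax":0,"ay":0,"az":-3,"claw":-1},{"tx":4.1,"ty":6.8,"tz":0,"ax":0,"ay":0,"az":-3,"claw":-1},{"tx":4.4,"ty":6.7,"tz":0,"ax":0,"ay":0,"az":-3,"claw":-1},{"tx":4.8,"ty":6.4,"tz":0,"ax":0,"ay":0,"az":-3,"claw":-1},{"tx":5.0,"ty":6.1,"tz":0,"ax":0,"ay":0,"az":-3,"claw":-1},{"tx":0,"ty":0,"tz":0,"ax":0,"ay":0,"az":0,"claw":-1},{"tx":0,"ty":0,"tz":0,"ax":0,"ay":0,"az":0,"claw":-1}]}}

```text
time_s: 9.8
tcp_pos: [0.4924, 0.1298, 0.0887]
eef_rot: [179.9, 0.0, 139.0]
contact_force: [1.7, 1.3, 4.5]
gripper_width: 0.0007
```

```bash
python3 s.py; python3 -c "
from h import *
c=optics.capture('top'); cv2.imwrite('pics/top2.png',c['image'])"
```

```text
10.4 [491.95 129.44  88.75   2.19   2.28   3.67 138.9 ] [0.31 0.23 0.15 0.72 0.45 0.47 0.03]
```

View pics/top2.png

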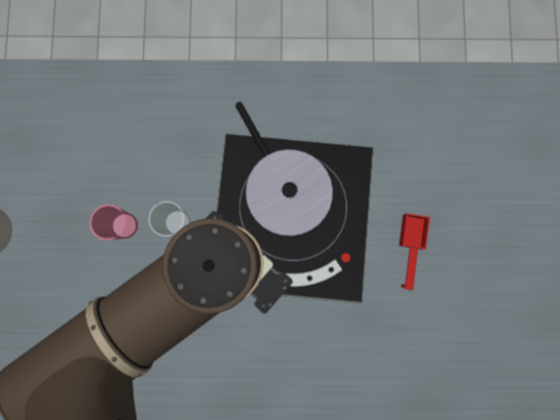

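The top view shows the tool over the bar's left end. The pan (290,190), cup (168,219) and scoop (413,241) are where they began. The fingertips hold dot1 at about 3.7 N, so I hand in.

```bash
python3 -c "
from h import *
print(r.close_job()); s=r.get_state(); print(s['time_s'],s['tcp_pos'],s['contact_force'])"
```

```text
the job is handed in; nothing more can be done
None
the job is handed in; nothing more can be done
```

I pressed the bar on dot5, the one next to the red mark. From there I slid over dots 4, 3 and 2 to dot1, beside the blue mark, and handed in with the fingertips still resting there. `close_job` gives no verdict, so the result rests on my own checks.

- **Press:** at the five stops the bar read 3.7 to 4.3 N and about 4 to 5 mm down, well short of its stop. Between stops I only had readings at the end of each move, and none showed the bar released.
- **Position:** at each dot the TCP was within about 2 mm of the measured centre. The last reading was (0.492, 0.129, 0.089) m at 3.7 N, against dot1 at (0.491, 0.129).
- **Other objects:** the last top view shows the saucepan, cup and scoop where they started, judged by eye.
- **Time:** about 10.5 s of the 42 s.
- **What disagreed:** the top and scene cameras differed by about 2.5 mm, within their calibration, so I used the average. The automatic dot detection found nothing in the wrist picture, so I checked there by eye that the predicted points sat on the dots. The first two move calls were refused because their rows lacked some keys, and nothing moved.

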